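Shut down the kitchen charging dock and unplug the large battery pack

ROBOT

A 7-joint arm with a two-finger parallel gripper is mounted at the origin on the work surface. World frame = base frame: x ahead of the robot, y to its left, z up, the work surface at z = 0. Lengths are in m, angles in rad, forces in N, time in s.
With the tool pointing down it reaches from about 0.4 to 0.85 m from the base axis. Payload 10.4 kg.
Tool frame: the origin (TCP) lies at the very end of the fingers, on their centre line; the grasp point (between the pads) lies 19 mm behind it; z points along the fingers, y is the line along which they close (so a half turn about z gives the same grasp; the last joint's range is limited). The gripper opens to 85 mm and grips with 20 to 120 N. Pads are 22 mm wide; open, the fingers measure 114 mm over their backs; the gripper's body (76 mm by 85 mm) begins 54 mm behind the grasp point. The pads swing forward as they close: fully open they stand 13 mm farther back than shut.
Start: joints at [-1.26, 0.332, -0.065, 1.46, 0.022, 1.35, -0.088], TCP at [0.205, 0.591, 0.231] pointing down, gripper open.
Joint ranges: [-2.6, 2.6], [-0.5, 2.12], [-1.47, 1.34], [0.16, 2.42], [-1.27, 4.41], [0.06, 2.06], [-2.6, 2.6]. Speed limits (rad/s): [2.22, 2.22, 2.79, 2.79, 3.14, 3.14, 3.14].

INTERFACE

Orientations are given as a unit quaternion [x, y, z, w].
In Python, from workcell import manip gives the robot as it stands.
- The arm moves only by the shell command python3 -m jog 'ROWS' [FORCE]. ROWS is rows parted by semicolons, their numbers by spaces, 1 to 20 of them, each of 7 numbers: a rotation vector rx, ry, rz in rad, then dx, dy, dz in m, then the opening from 0.0 (shut) to 1.0 (fully open); each row is the pose to reach, as a shift and turn from the pose commanded when the command began, along the tool's axes at that moment; what a row does not reach only later rows make up. A row lasts 1/8 s, in which the tool goes at most 0.0625 m and 0.188 rad, less where a joint would pass 70% of its speed; a pose out of reach is approached as far as the arm can. The fingers move at their own pace and stop on an object; FORCE is the grip in N (left out, the last holds). Time passes only in rows, so rows that do not move let the fingers close. It prints the time, the measured TCP pose, the force, the opening and the grip force at its end.
- manip.get_obs(): the state, without advancing time (a new reading comes with each control period).
- manip.camera(name): name is "side" or "top" or "wrist"; returns the picture (480x640x3 uint8, blue, green, red); there is no depth.
- manip.calibration(name): a dict with "fx", "fy", "cx", "cy" (pixels), "world_from_camera" (4x4, takes a point from camera to world coordinates); the wrist camera has in their place "tool_from_camera" (4x4, takes a point from camera to tool coordinates, whose origin is the TCP and whose axes are the flange's). Camera axes: x right, y up, looking along -z (the intrinsics and any distortion apply to the point x, -y, -z); pixel columns grow to the right and rows downward; lengths in m; the calibration is good to about 2 mm. A picture is of the moment at which its call begins: read the wrist's pose just before it. calibration takes no time and is no camera call.
- manip.hand_in(): hands the job in; it is judged then, once.
Trained networks look in the newest picture that a camera, given by its name, has taken for a name from the list of things; names that differ only in an ending like _2 or _b are one class to them, and where a whole thing is asked for, a point or a joint stands for the part that bears it (a point fixed in the world has none). Each returns a list of dicts, best first, with "confidence" (0 to 1); they miss things now and then, are a little off and sometimes report something else, mostly with a low value. They report only what shows in the picture. A call takes as long as a camera call. They do not tell look-alikes from the thing itself.
- manip.outline_of(camera, thing): "mask" (480x640 bool, what is visible of it) and "bbox" ([left, top, right, bottom] in pixels, round what is visible of it).
The state is a dict: "clock": time; "joint_pos": joint angles; "joint_velocities": joint speeds; "tau": joint torques, N m; "position": TCP position; "ee_rot": TCP orientation; "ft_force": force on the tool from outside, world axes, zero at the start; "torque": the same for the moment, N m; "grip_width": opening from 0.0 (shut) to 1.0 (fully open); "grasp_force": force on a finger pad.
Only numpy, scipy, OpenCV 4.12 (cv2) and the standard library are available. Lean on these libraries where they do the work, as an engineer would, in place of code of your own. Each camera call takes 0.05 s, during which the arm holds its last target. There are 200 camera calls.

TASK

Shut the charging dock down first: press its round key fully in and let it up again, then press the long bar key and hold it fully in for about a second, leaving the square key alone. Then pull the larger battery pack straight out of its sprung socket and set it down on the cork mat, not dropped, lying flat on a broad face with its body about the middle of the mat, and let go. Leave the smaller pack plugged in and the soap bottle, fruit bowl and pepper mill where they stand.

Things in the scene. Friction and masses are not known exactly. Their poses are not given: they have to be found in the camera images.
- dock: Dark steel-grey charging dock fixed to the worktop, base 200 x 290 x 20 mm. Origin: centre of its underside; x runs from its front edge (robot side) to its back, y to its left, z up. Three keys stand in a row front to back on a console 70 mm wide along its middle (y = 0, console top z = 34 mm). At y = +105 and -105 mm stand two like socket blocks, 66 mm wide, up to 95 mm high.
- socket_left (a point): Centre of the mouth of the socket at the dock's y = +105 mm, 72 mm above the worktop. The mouth faces front and up: a plugged pack rises 30 deg above level towards the dock's front and comes out along (-0.866, 0, 0.5) of the dock frame. A steel support 26 mm wide, 5 mm thick, reaches 52 mm out under the pack; the pack's sides are free. Either pack may be in it.
- socket_right (a point): Centre of the mouth of the like socket at the dock's y = -105 mm. In both, the slot is 37 x 18 mm, 44 mm deep; two sprung rollers in its side walls snap behind bumps on the pack's tongue. They yield to a straight pull of about 10 to 22 N over the first 12 mm (a light grip slips: grip firmly), then the pack slides freely; 40 mm of travel clears the slot.
- large_pack: The larger light grey battery pack, 0.26 to 0.42 kg: body 90 long (x) x 60 wide (y) x 34 mm thick (z), with a black plug tongue 38 x 34 x 16 mm on the middle of its +x end, hidden in the socket at the start. Origin: the root of the tongue, in the middle of that end face, at the socket's mouth when plugged in. x points to the tongue, into the socket; z is square to the broad faces.
- large_pack_center (a point): Centre of the large pack's body (without the tongue), 45 mm from its origin along its -x.
- small_pack: The smaller light grey battery pack, in the other socket: body 60 x 46 x 34 mm, same tongue, axes and origin as the large one. It stays plugged in.
- round_key (a joint): Travel of the black round key (26 mm across, the middle one of the three), 0 up to 0.008 m fully in. Sprung: starts to move at 2.4 N, 5.6 N holds it fully in; counts as fully in from 6 mm. It springs back when let go.
- round_key_top (a point): Centre of the top of the round key (48 mm above the worktop when up); moves with the key. Keys stand 48 mm apart, centre to centre, along the dock's x.
- bar_key (a joint): Travel of the long bar key (18 mm along the dock's x, 54 mm along its y, the key nearest the dock's back); same spring and travel.
- bar_key_top (a point): Centre of the top of the bar key (48 mm high when up).
- square_key (a joint): Travel of the square key (24 x 24 mm, the key nearest the dock's front, towards the robot); same spring. Not to be pressed.
- square_key_top (a point): Centre of the top of the square key (48 mm high when up).
- mat: Cork mat 200 (x) x 220 (y) x 6 mm, fixed on the worktop to one side of the dock (left or right). Origin: centre of its underside.
- soap_bottle: White ceramic soap bottle, 60 mm across, 150 mm high. Origin: centre of its underside. Bystander.
- fruit_bowl: White bowl of fruit, 156 mm across, about 95 mm high. Origin: centre of its underside. Bystander.
- pepper_mill: Dark wooden pepper mill, 56 mm across, 150 mm high. Origin: centre of its underside. Bystander.
Mind the look-alikes: they are no part of the job. What is shaped like the large_pack but green, turquoise or yellow is not meant.

How it is judged:
On the way, in this order (a step that is already met when the one before it is completed fails the run):
1. the round key is pressed fully in (over 6 mm), the bar key up, the large pack still plugged in (value of joint round_key above 0.006 m and value of joint bar_key below 0.002 m and (distance between large_pack and socket_left below 0.006 m or distance between large_pack and socket_right below 0.006 m)), for 0.1 s.
2. the round key is let up (under 2 mm) (value of joint each of round_key, bar_key below 0.002 m), for 0.05 s.
3. the bar key is held fully in (over 6 mm) for 0.7 s, the round key up, the large pack still plugged in (value of joint bar_key above 0.006 m and value of joint round_key below 0.002 m and (distance between large_pack and socket_left below 0.006 m or distance between large_pack and socket_right below 0.006 m)), for 0.7 s.
4. the large pack is clear of both sockets, in the fingers (not (distance between large_pack and socket_left below 0.042 m or distance between large_pack and socket_right below 0.042 m) and contact force between the fingers and large_pack above 0.5 N), for 0.1 s.
5. the large pack touches the mat while the fingers still hold it (contact force between large_pack and mat above 0.3 N and contact force between the fingers and large_pack above 0.5 N), for 0.05 s.
At the end, for the whole second after the job is handed in: The large pack lies at rest flat (within 0.15 rad, either broad face up) on the mat, its body's centre within 60 mm of the mat's centre and 17 to 30 mm above the worktop; the small pack is plugged in (its origin within 6 mm of a socket mouth), all keys are up (all of step 2 and horizontal distance between large_pack_center and mat below 0.06 m and height (world z) of large_pack_center between 0.017 and 0.03 m and (angle between large_pack's own z axis and vertical below 0.15 rad or angle between large_pack's own z axis and vertical above 2.99 rad) and linear speed of large_pack below 0.02 m/s and contact force between large_pack and mat above 0.3 N and (distance between small_pack and socket_left below 0.006 m or distance between small_pack and socket_right below 0.006 m) and value of joint square_key below 0.002 m); the robot touches nothing.
It fails at once if the square key is pressed by more than 3 mm (value of joint square_key above 0.003 m).
It fails at once if the small pack comes out of its socket by more than 6 mm (not (distance between small_pack and socket_left below 0.006 m or distance between small_pack and socket_right below 0.006 m)).
It fails at once if the soap bottle, fruit bowl or pepper mill is moved by more than 25 mm (distance of any of soap_bottle, fruit_bowl, pepper_mill from where it was at the start of the episode above 0.025 m).
It also fails if it takes over 72 s, if anything falls off the work surface, if the arm or the gripper's body presses on something with over 40 N, if the wrist force passes 120 N, or if a joint passes its speed limit or range.

## Working session

There is one attempt and no reset: what is moved stays moved. The work goes in short steps, Python scripts to look and compute and a shell command to move; the robot and the scene stay as the last step left them, time stands still between calls to the robot, and variables do not carry over. Pictures are saved under pics/ and viewed, at most 10 in all, crops included, and the job is handed in when it is done.

```bash
mkdir -p pics; python3 - <<'E'
from workcell import manip
import cv2,numpy as np
np.set_printoptions(precision=4,suppress=True)
o=manip.get_obs();print({k:np.round(v,4) for k,v in o.items()})
for c in("top","side"):
    im=manip.camera(c);cv2.imwrite(f"pics/{c}0.png",im);k=manip.calibration(c);print(c,k)
    for t in("dock","large_pack","small_pack","round_key","bar_key","square_key","mat","soap_bottle","fruit_bowl","pepper_mill"):
        print(t,[(round(d["confidence"],2),d["bbox"],np.round(np.argwhere(d["mask"]).mean(0)[::-1],1)) for d in manip.outline_of(c,t)[:3]])
E
```

```text
{'clock': np.float64(0.0), 'joint_pos': array([-1.2596,  0.3329, -0.0647,  1.4609,  0.0216,  1.3499, -0.0885]), 'joint_velocities': array([ 0.0001, -0.0003, -0.0011,  0.0005, -0.0009, -0.0005, -0.0008]), 'tau': array([  0.0007, -62.5444,   0.049 , -39.1599,   0.016 ,   0.01  ,
        -0.    ]), 'position': array([0.2047, 0.5901, 0.2305]), 'ee_rot': array([ 0.1661,  0.9861, -0.0007, -0.0001]), 'ft_force': array([-0.0093,  0.6757, -0.239 ]), 'torque': array([-0.0004,  0.0358, -0.026 ]), 'grasp_force': np.float64(0.0), 'grip_width': np.float64(1.0007)}
top {'fx': 495.5682139067029, 'fy': 495.5682139067029, 'cx': 312.6156288328857, 'cy': 241.72621958413484, 'world_from_camera': array([[ 0.0217,  0.9937, -0.1099,  0.4216],
       [-0.9997,  0.0229,  0.0095, -0.0687],
       [ 0.012 ,  0.1096,  0.9939,  1.1985],
       [ 0.    ,  0.    ,  0.    ,  1.    ]])}
dock [(0.69, [300.8, 204.3, 427.8, 295.4], array([361.6, 249.6]))]
large_pack [(0.89, [401.0, 224.6, 431.3, 265.6], array([414.3, 244.5])), (0.82, [450.1, 173.3, 478.5, 230.7], array([466.3, 200.6])), (0.76, [383.7, 319.1, 412.1, 377.
[... 1290 characters left out ...]
321.8, 253.3]))]
round_key [(0.63, [323.5, 299.9, 334.4, 313.3], array([327.3, 306. ]))]
bar_key [(0.61, [271.0, 237.4, 405.5, 388.4], array([333.6, 313.1])), (0.59, [342.2, 287.2, 355.9, 310.0], array([347.4, 299. ]))]
square_key [(0.36, [342.9, 291.0, 355.3, 309.8], array([347.6, 298.9]))]
mat [(0.96, [213.3, 160.0, 313.6, 234.6], array([261.7, 196.3])), (0.74, [274.1, 237.9, 405.4, 383.5], array([333.4, 313.2])), (0.51, [301.0, 308.5, 312.1, 324.0], array([306.9, 313.6]))]
soap_bottle [(0.7, [307.6, 106.4, 332.8, 158.6], array([319.7, 137.6]))]
fruit_bowl [(0.59, [352.2, 186.4, 417.2, 237.4], array([381.9, 210.4]))]
pepper_mill [(0.82, [405.3, 273.6, 438.3, 325.1], array([422.5, 299.5]))]
```

```bash
python3 - <<'E'
import cv2
a=cv2.imread("pics/top0.png")[110:400,120:500];cv2.imwrite("pics/top0c.png",cv2.resize(a,None,fx=2,fy=2,interpolation=cv2.INTER_CUBIC))
a=cv2.imread("pics/side0.png")[90:480,190:490];cv2.imwrite("pics/side0c.png",cv2.resize(a,None,fx=1.5,fy=1.5))
E
```

```text
(no output)
```

View pics/top0c.png

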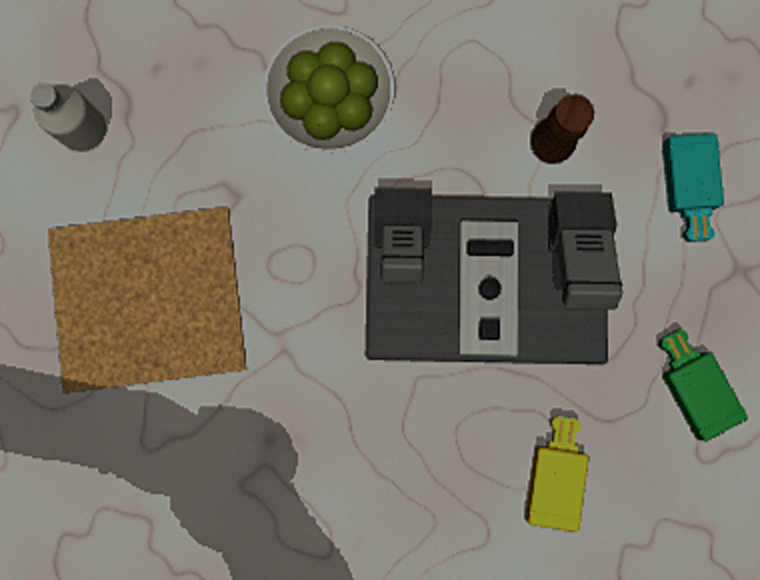

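View pics/side0c.png

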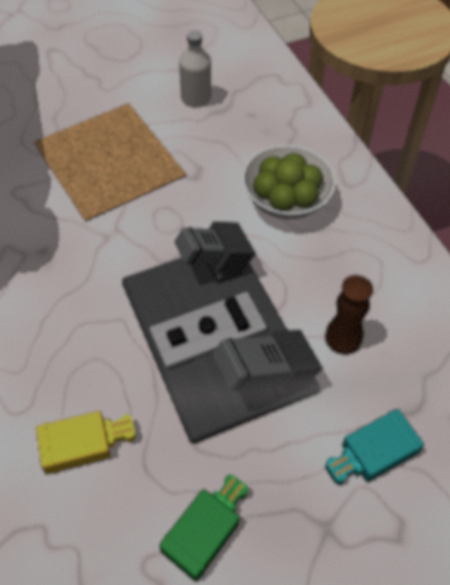

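Top view (crop ×2): dock with the large grey pack in the right socket (crop 590,265), small pack left (403,255), mat left (147,298); keys bar (490,247), round (489,288), square (489,328). Yellow, green and turquoise look-alikes lie aside, on the right and in front.

```bash
cat > h.py <<'E'
from workcell import manip
import numpy as np,cv2
from scipy.spatial.transform import Rotation as R
from scipy.optimize import least_squares
np.set_printoptions(precision=4,suppress=True)
def ray(c,uv):
    k=manip.calibration(c);T=k["world_from_camera"]
    d=np.array([(uv[0]-k["cx"])/k["fx"],-(uv[1]-k["cy"])/k["fy"],-1]);return T[:3,3],T[:3,:3]@d
def at(c,uv,z):
    o,d=ray(c,uv);return o+d*(z-o[2])/d[2]
def proj(c,p):
    k=manip.calibration(c);T=k["world_from_camera"];q=(np.atleast_2d(p)-T[:3,3])@T[:3,:3]
    return np.c_[k["cx"]-k["fx"]*q[:,0]/q[:,2],k["cy"]+k["fy"]*q[:,1]/q[:,2]]
E
python3 - <<'E'
from h import *
im=cv2.imread("pics/top0.png");g=cv2.cvtColor(im,cv2.COLOR_BGR2GRAY)
t={}
sub=(g[222:287,351:379]<60).astype(np.uint8)
n,l,s,c=cv2.connectedComponentsWithStats(sub)
keys=[c[i]+[351,222] for i in range(1,n) if s[i,4]>30];print("keys top",keys)
for k in keys: print(at("top",k,.048))
# mat
hsv=cv2.cvtColor(im,cv2.COLOR_BGR2HSV)
m=((hsv[...,1]>90)&(hsv[...,0]<25)&(hsv[...,0]>8)).astype(np.uint8);m[:,250:]=0;m[:200]=m[:200]
n,l,s,c=cv2.connectedComponentsWithStats(m);i=1+s[1:,4].argmax()
r=cv2.minAreaRect(np.argwhere(l==i)[:,::-1].astype(np.float32));b=cv2.boxPoints(r);print("mat",s[i],r)
B=np.array([at("top",q,.006) for q in b]);print(B,B.mean(0))
e=np.linalg.norm(np.diff(B,axis=0),axis=1);print(e)
# dock
kk=sorted(keys,key=lambda k:k[1])
obs=np.array([kk[0],kk[1],kk[2],[120+366/2,110+359/2],[120+607/2,110+362/2]])
X=np.array([[.048,0,.048],[0,0,.048],[-.048,0,.048],[-.1,.145,.02],[-.1,-.145,.02]])
# round key assumed at dock x0: fit
def w(p,X):return np.c_[p[0]+np.cos(p[2])*(X[:,0])-np.sin(p[2])*X[:,1],p[1]+np.sin(p[2])*(X[:,0])+np.cos(p[2])*X[:,1],X[:,2]]
def f(p):
    Y=X.copy();Y[:3,0]+=p[3];return (proj("top",w(p,Y))-obs).ravel()
s=least_squares(f,[.4,-.17,0,0]);print(s.x,s.fun.reshape(-1,2))
p=s.x
Y=np.array([[p[3]+.048,0,.048],[p[3],0,.048],[p[3]-.048,0,.048]]);print(w(p,Y));print("side proj",proj("side",w(p,Y)))
for c in("soap_bottle",):pass
E
```

```text
keys top [array([364.5615, 233.5134]), array([364.4388, 253.7653]), array([364.2982, 274.0877])]
[ 0.5709 -0.2011  0.048 ]
[ 0.5233 -0.2013  0.048 ]
[ 0.4759 -0.2014  0.048 ]
mat [ 144  214   99   92 7512] ((192.3865509033203, 259.50152587890625), (82.87570190429688, 92.51818084716797), 83.51692199707031)
[[0.5882 0.3343 0.006 ]
 [0.619  0.1133 0.006 ]
 [0.4205 0.0832 0.006 ]
 [0.3911 0.3005 0.006 ]] [0.5047 0.2078 0.006 ]
[0.2232 0.2008 0.2193]
[ 0.539  -0.2013  0.0103 -0.0156] [[-0.027  -0.2021]
 [ 0.0992 -0.0402]
 [ 0.2434  0.2382]
 [-1.0137  0.033 ]
 [ 0.6968 -0.0562]]
[[ 0.5714 -0.201   0.048 ]
 [ 0.5234 -0.2015  0.048 ]
 [ 0.4754 -0.202   0.048 ]]
side proj [[347.2304 296.4046]
 [327.2325 303.9967]
 [306.8077 311.7509]]
```

```bash
cat >> h.py <<'E'
yaw=.0103; D=np.array([.539,-.2013])
def dk(x,y,z): return np.array([D[0]+np.cos(yaw)*x-np.sin(yaw)*y,D[1]+np.sin(yaw)*x+np.cos(yaw)*y,z])
A=np.array([-.866,0,.5]);N=np.array([.5,0,.866])
def toolshift(target,Rt=None):
    "shift and rotvec in tool axes from the measured pose"
    o=manip.get_obs();R0=R.from_quat(o["ee_rot"]);d=R0.inv().apply(np.array(target)-o["position"])
    rv=(R0.inv()*Rt).as_rotvec() if Rt is not None else np.zeros(3)
    print("rv",rv,"d",d)
def ori(tilt=0,yaw=yaw):
    "tool x=-x world, z down; tilt leans the fingers' tips back to the robot"
    return R.from_euler("z",yaw)*R.from_euler("y",tilt)*R.from_quat([0,1,0,0])
E
python3 - <<'E'
from h import *
im=cv2.imread("pics/top0.png")
# large pack: fit mouth x (dock), y ; edges of end face
for mx in (.01,.02,.03,.04,.05):
  P=[]
  for s in(-.03,.03):
    for n in(-.017,.017):
      q=np.array([mx,-.105,.072])+.09*A+n*N;P.append(dk(q[0],q[1]+s,q[2]))
  print(mx,"crop px end (R bot,R top,L bot,L top)",((proj("top",P)-[120,110])*2).round(0).tolist(),((proj("side",P)-[190,90])*1.5).round(0).tolist())
for n,u,z in(("soap",(160,180),0),("mill",(395,188),.0),("bowl",(284,154),.05)):print(n,at("top",u,z))
print(ori(.35).apply([0,0,1]))
toolshift([.5234,-.2015,.10],ori())
a=im[200:280,375:455];cv2.imwrite("pics/p0.png",np.hstack([cv2.resize(a,(560,560),interpolation=cv2.INTER_CUBIC)]))
E
```

```text
0.01 crop px end (R bot,R top,L bot,L top) [[617.0, 340.0], [623.0, 323.0], [562.0, 339.0], [568.0, 322.0]] [[204.0, 400.0], [217.0, 385.0], [186.0, 361.0], [198.0, 345.0]]
0.02 crop px end (R bot,R top,L bot,L top) [[616.0, 331.0], [623.0, 314.0], [562.0, 330.0], [567.0, 313.0]] [[212.0, 397.0], [224.0, 382.0], [193.0, 358.0], [205.0, 343.0]]
0.03 crop px end (R bot,R top,L bot,L top) [[616.0, 321.0], [623.0, 304.0], [562.0, 321.0], [567.0, 304.0]] [[219.0, 394.0], [232.0, 379.0], [200.0, 355.0], [212.0, 340.0]]
0.04 crop px end (R bot,R top,L bot,L top) [[616.0, 312.0], [623.0, 295.0], [562.0, 312.0], [567.0, 294.0]] [[226.0, 391.0], [239.0, 376.0], [207.0, 353.0], [219.0, 337.0]]
0.05 crop px end (R bot,R top,L bot,L top) [[616.0, 303.0], [622.0, 286.0], [562.0, 303.0], [567.0, 285.0]] [[233.0, 388.0], [246.0, 373.0], [214.0, 350.0], [226.0, 334.0]]
soap [0.6981 0.2981 0.    ]
mill [ 0.6921 -0.2806  0.    ]
bowl [ 0.7567 -0.0072  0.05  ]
[-0.3429 -0.0035 -0.9394]
rv [ 0.0001 -0.     -0.3441] d [-0.5605 -0.6439  0.1313]
```

View pics/p0.png

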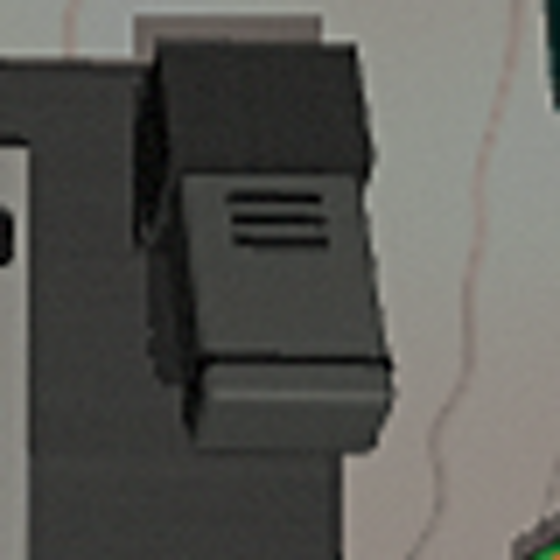

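Side-face edges match a mouth at dock x ≈ 0.044 m, y ≈ −0.105 m. The large pack's end-face bottom edge is at zoom row 448 and its top edge at row 390. Moving above the round key.

```bash
r='0 0 -0.344 -0.5605 -0.644 0.03 0'; python3 -m jog '0 0 -0.344 -0.5605 -0.644 0.03 0;0 0 -0.344 -0.5605 -0.644 0.03 0;0 0 -0.344 -0.5605 -0.644 0.03 0;0 0 -0.344 -0.5605 -0.644 0.03 0;0 0 -0.344 -0.5605 -0.644 0.03 0;0 0 -0.344 -0.5605 -0.644 0.03 0;0 0 -0.344 -0.5605 -0.644 0.03 0;0 0 -0.344 -0.5605 -0.644 0.03 0;0 0 -0.344 -0.5605 -0.644 0.03 0;0 0 -0.344 -0.5605 -0.644 0.03 0;0 0 -0.344 -0.5605 -0.644 0.03 0;0 0 -0.344 -0.5605 -0.644 0.03 0;0 0 -0.344 -0.5605 -0.644 0.03 0;0 0 -0.344 -0.5605 -0.644 0.03 0;0 0 -0.344 -0.5605 -0.644 0.03 0;0 0 -0.344 -0.5605 -0.644 0.03 0;0 0 -0.344 -0.5605 -0.644 0.03 0;0 0 -0.344 -0.5605 -0.644 0.03 0;0 0 -0.344 -0.5605 -0.644 0.03 0' 40
python3 - <<'E'
from h import *
toolshift([.5234,-.2015,.055],ori())
im=manip.camera("wrist");cv2.imwrite("pics/w1.png",im)
o=manip.get_obs();k=manip.calibration("wrist");R0=R.from_quat(o["ee_rot"]).as_matrix();W=np.eye(4);W[:3,:3]=R0;W[:3,3]=o["position"];T=W@k["tool_from_camera"]
for n,p in(("bar",[.5714,-.201,.048]),("round",[.5234,-.2015,.048]),("sq",[.4754,-.202,.048]),("packend",dk(.044-.078+.0085,-.105,.117+.0147))):
    q=(np.array(p)-T[:3,3])@T[:3,:3];print(n,k["cx"]-k["fx"]*q[0]/q[2],k["cy"]+k["fy"]*q[1]/q[2])
print(o["joint_pos"])
E
```

```text
clock: 3.48
position: [0.5234, -0.201, 0.2015]
ee_rot: [-0.006, 1.0, 0.0, 0.0]
ft_force: [-0.1, 0.4, -0.2]
grip_width: 0.002
grasp_force: 0.0
rv [0.0005 0.0004 0.0008] d [ 0.0001 -0.0006  0.1465]
bar 318.76200068512424 273.4773352750645
round 318.82057870963246 224.30184591306363
sq 318.88456503966694 170.58615443423614
packend 160.662975412288 238.7488100353254
[-0.3534  0.246   0.7498  1.7105 -0.176   1.2538  2.0182]
```

View pics/w1.png

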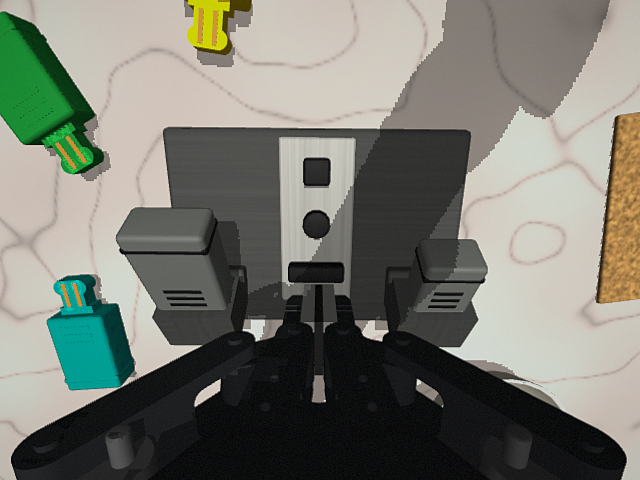

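Wrist view: keys at bar (316,271), round (316,224), square (316,172), within 3 px of my predictions. The large pack's end is at about (166,240), the small pack is on the right. Pressing the round key.

```bash
python3 -m jog '0 0 0 0 -0.0005 0.06 0;0 0 0 0 -0.0005 0.12 0;0 0 0 0 -0.0005 0.147 0;0 0 0 0 -0.0005 0.154 0;0 0 0 0 -0.0005 0.159 0;0 0 0 0 -0.0005 0.1615 0;0 0 0 0 -0.0005 0.1625 0;0 0 0 0 -0.0005 0.1625 0;0 0 0 0 -0.0005 0.1625 0'
```

```text
clock: 4.65
position: [0.5238, -0.2022, 0.0401]
ee_rot: [-0.005, 1.0, 0.0, 0.001]
ft_force: [-5.5, 1.7, 10.2]
grip_width: -0.001
grasp_force: 5.2
```

```bash
python3 -m jog '0 0 0 0 0 -0.015 0;0 0 0 0 0 -0.035 0;0 0 0 0 0 -0.035 0;0 0 0 -0.024 0.0005 -0.035 0;0 0 0 -0.048 0.0005 -0.035 0;0 0 0 -0.048 0.0005 -0.035 0;0 0 0 -0.048 0.0005 -0.02 0;0 0 0 -0.048 0.0005 -0.01 0;0 0 0 -0.048 0.0005 -0.004 0;0 0 0 -0.048 0.0005 -0.001 0;0 0 0 -0.048 0.0005 0 0;0 0 0 -0.048 0.0005 0 0;0 0 0 -0.048 0.0005 0 0;0 0 0 -0.048 0.0005 0 0;0 0 0 -0.048 0.0005 0 0;0 0 0 -0.048 0.0005 0 0;0 0 0 -0.048 0.0005 0 0;0 0 0 -0.048 0.0005 0 0;0 0 0 -0.048 0.0005 0 0;0 0 0 -0.048 0.0005 0 0'
```

```text
clock: 7.15
position: [0.5704, -0.2011, 0.04]
ee_rot: [-0.005, 1.0, 0.001, -0.001]
ft_force: [-11.6, 4.0, 20.9]
grip_width: -0.002
grasp_force: 10.0
```

```bash
python3 -m jog '0 0 0 0 0 0 0;0 0 0 0 0 0 0;0 0 0 0 0 -0.03 0;0 0 0 0 0 -0.09 0;0 0 0 0 0 -0.15 0.5;0 0 0 0 0 -0.19 1;0 0 0 0.02 -0.04 -0.19 1;0 0 0 0.02 -0.1 -0.19 1;0 0 0 0.02 -0.1 -0.19 1'
python3 - <<'E'
from h import *
im=manip.camera("wrist");cv2.imwrite("pics/w2.png",im)
o=manip.get_obs();k=manip.calibration("wrist");W=np.eye(4);W[:3,:3]=R.from_quat(o["ee_rot"]).as_matrix();W[:3,3]=o["position"];T=W@k["tool_from_camera"]
print(o["position"],o["ft_force"],o["joint_pos"])
for t in(0,.09):
  P=[]
  for s in(-.03,.03):
    for n in(-.017,.017):
      q=np.array([.044,-.105,.072])+t*A+n*N;P.append(dk(q[0],q[1]+s,q[2]))
  q=(np.array(P)-T[:3,3])@T[:3,:3];print(t,np.c_[k["cx"]-k["fx"]*q[:,0]/q[:,2],k["cy"]+k["fy"]*q[:,1]/q[:,2]])
E
```

```text
clock: 8.28
position: [0.55, -0.307, 0.2289]
ee_rot: [-0.001, 1.0, -0.001, -0.0]
ft_force: [1.0, 0.5, 0.4]
grip_width: 1.001
grasp_force: 0.0
[ 0.5512 -0.304   0.2286] [0.3388 0.5075 0.0448] [-0.1446  0.4148  0.7732  1.4877 -0.2911  1.3572  2.2242]
0 [[286.7102 244.4762]
 [284.3739 271.5846]
 [347.7403 244.2157]
 [350.1102 271.3066]]
0.09 [[278.5363 166.2152]
 [274.7666 192.9933]
 [354.6126 165.8823]
 [358.2975 192.6309]]
```

View pics/w2.png

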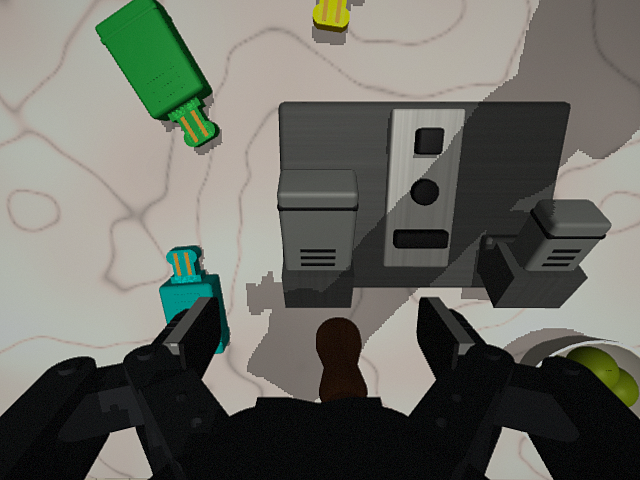

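The pack's end edge is at row 198, columns 278–357, against a prediction of 193 and 275–358. So it is centred in y to about 1 mm. The mill is well behind the gripper.

```bash
python3 - <<'E'
from h import *
O=ori(.35);tz=O.apply([0,0,1]);m=dk(.044,-.105,.072);m[1]-=.0005
G=m+.047*A+.021*tz;print(m,G,tz)
toolshift(G-.08*tz,O);toolshift(G,O);print(manip.get_obs()["position"])
E
```

```text
[ 0.5841 -0.3063  0.072 ] [ 0.5362 -0.3064  0.0758] [-0.3429 -0.0035 -0.9394]
rv [-0.0002  0.3498 -0.0047] d [-0.0124 -0.0021  0.0777]
rv [-0.0002  0.3498 -0.0047] d [ 0.015  -0.0021  0.1529]
[ 0.5512 -0.304   0.2286]
```

```bash
python3 -m jog '0 0.15 0 -0.0124 -0.004 0.03 1;0 0.3 0 -0.0124 -0.004 0.06 1;0 0.35 0 -0.0124 -0.004 0.0777 1;0 0.35 0 -0.0124 -0.004 0.0777 1;0 0.35 0 -0.0124 -0.004 0.0777 1;0 0.35 0 -0.0124 -0.004 0.0777 1'
python3 - <<'E'
from h import *
O=ori(.35);tz=O.apply([0,0,1]);m=dk(.044,-.105,.072);m[1]-=.0005
toolshift(m+.047*A+.021*tz,O);print(manip.get_obs()["joint_pos"])
E
```

```text
clock: 9.07
position: [0.565, -0.3055, 0.153]
ee_rot: [-0.005, 0.985, -0.001, -0.172]
ft_force: [0.4, 0.0, -0.1]
grip_width: 1.0
grasp_force: 0.0
rv [-0.0003  0.0034 -0.0007] d [ 0.0009 -0.0006  0.0824]
[-0.064   0.7614  0.7294  1.228  -0.2862  1.6064  2.1978]
```

```bash
python3 -m jog '0 0 0 0.001 -0.0005 0.03 1;0 0 0 0.001 -0.0005 0.06 1;0 0 0 0.001 -0.0005 0.082 1;0 0 0 0.001 -0.0005 0.082 1;0 0 0 0.001 -0.0005 0.082 0.5;0 0 0 0.001 -0.0005 0.082 0.3;0 0 0 0.001 -0.0005 0.082 0.3;0 0 0 0.001 -0.0005 0.082 0.3;0 0 0 0.001 -0.0005 0.082 0.3' 100
python3 - <<'E'
from h import *
o=manip.get_obs();print(o["ft_force"],o["torque"]);R0=R.from_quat(o["ee_rot"])
a=R.from_euler("z",yaw).apply(A);print("tool dir of pull",R0.inv().apply(a)*.05,R0.inv().apply([0,0,.1]))
im=manip.camera("side");cv2.imwrite("pics/s2.png",cv2.resize(im[180:420,200:500],None,fx=2,fy=2))
E
```

```text
clock: 10.2
position: [0.5369, -0.3071, 0.0766]
ee_rot: [-0.005, 0.985, -0.002, -0.173]
ft_force: [0.6, -1.7, 7.3]
grip_width: 0.69
grasp_force: 108.7
[ 0.5607 -1.7363  7.325 ] [-0.2689 -0.0702  0.0863]
tool dir of pull [ 0.0492 -0.0001 -0.0088] [ 0.034  -0.0002 -0.094 ]
```

View pics/s2.png

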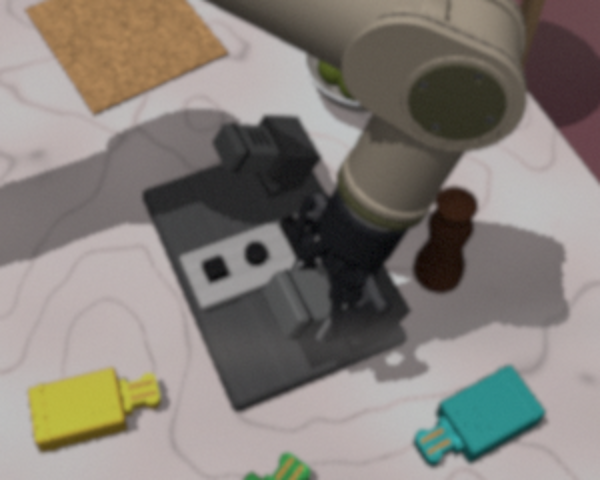

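The fingers hold the large pack's sides (opening 0.69 ≈ 59 mm, 109 N), with the mill clear. Pulling straight out.

```bash
python3 -m jog '0 0 0 0.003 0 -0.0005 0.3;0 0 0 0.006 0 -0.001 0.3;0 0 0 0.01 0 -0.0018 0.3;0 0 0 0.015 0 -0.0027 0.3;0 0 0 0.02 0 -0.0036 0.3;0 0 0 0.03 0 -0.0054 0.3;0 0 0 0.04 0 -0.0072 0.3;0 0 0 0.05 0 -0.009 0.3;0 0 0 0.06 0 -0.0107 0.3;0 0 0 0.06 0 -0.0107 0.3;0 0 0 0.06 0 -0.0107 0.3'
python3 - <<'E'
from h import *
o=manip.get_obs();print(o["position"],o["ft_force"],o["torque"],o["joint_pos"]);R0=R.from_quat(o["ee_rot"]);print(R0.inv().apply([0,0,.1]))
im=manip.camera("side");cv2.imwrite("pics/s3.png",cv2.resize(im[180:420,200:500],None,fx=2,fy=2))
E
```

```text
clock: 11.62
position: [0.4831, -0.3062, 0.1048]
ee_rot: [-0.005, 0.985, -0.001, -0.174]
ft_force: [-0.3, 0.6, -3.3]
grip_width: 0.685
grasp_force: 108.7
[ 0.4831 -0.3062  0.1048] [-0.2705  0.5837 -3.3425] [ 0.025  -0.5568 -0.0561] [-0.118   0.6576  0.7532  1.514  -0.24    1.4284  2.239 ]
[ 0.0343  0.     -0.0939]
```

View pics/s3.png

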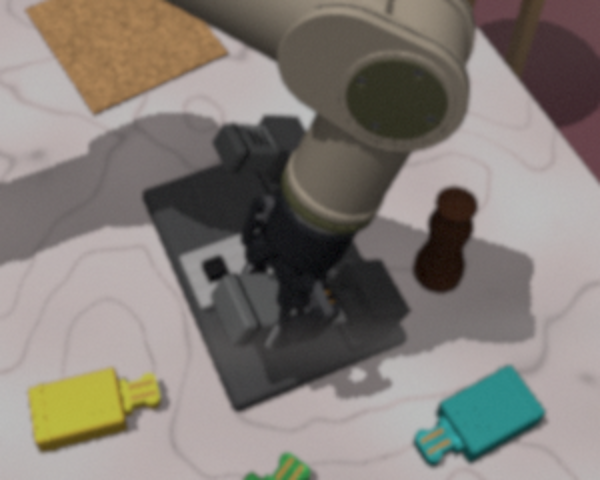

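Pack is out, still in the fingers (tongue visible at (330,300)), weight 3.3 N. Lift and carry.

```bash
cat >> h.py <<'E'
m=dk(.044,-.105,.072);m[1]-=.0005
C0=m+.045*R.from_euler("z",yaw).apply(A)
REL=ori(.35).inv().apply(C0-np.array([.5369,-.3071,.0766]))  # body centre in tool frame
MAT=np.array([.5047,.2078])
def place(z,tilt=.35-.5236):
    O=ori(tilt);return np.array([*MAT,z])-O.apply(REL),O
E
python3 - <<'E'
from h import *
print(REL);print(place(.023)[0])
toolshift(*place(.2))
E
```

```text
[-0.0016  0.0003 -0.0196]
[0.5065 0.2075 0.0034]
rv [ 0.0004 -0.524   0.0001] d [-0.0011  0.5135 -0.0808]
```

```bash
python3 -m jog '0 0 0 0.02 0 -0.055 0.3;0 0 0 0.04 0 -0.11 0.3;0 0 0 0.06 0 -0.16 0.3;0 0 0 0.0686 0 -0.188 0.3;0 0 0 0.0686 0 -0.188 0.3;0 0 0 0.0686 0 -0.188 0.3'
python3 - <<'E'
from h import *
toolshift(*place(.15));o=manip.get_obs();print(o["position"],o["joint_pos"])
E
```

```text
clock: 12.42
position: [0.4829, -0.3061, 0.3035]
ee_rot: [-0.005, 0.985, -0.0, -0.175]
ft_force: [-0.2, -0.2, -4.0]
grip_width: 0.687
grasp_force: 109.6
rv [ 0.001  -0.5254  0.0002] d [-0.087   0.5132  0.1531]
[ 0.4829 -0.3061  0.3035] [-0.1316  0.5201  0.8249  1.267  -0.158   1.7868  2.2452]
```

```bash
python3 -m jog '0 0 0 0 0.06 0 0.3;0 0 0 0 0.12 0 0.3;0 -0.08 0 0 0.18 0 0.3;0 -0.16 0 0 0.24 0 0.3;0 -0.24 0 -0.02 0.3 0 0.3;0 -0.32 0 -0.04 0.36 0.03 0.3;0 -0.4 0 -0.06 0.42 0.07 0.3;0 -0.48 0 -0.08 0.47 0.11 0.3;0 -0.48 0 -0.087 0.513 0.15 0.3;0 -0.48 0 -0.087 0.513 0.153 0.3;0 -0.48 0 -0.087 0.513 0.153 0.3;0 -0.48 0 -0.087 0.513 0.153 0.3;0 -0.48 0 -0.087 0.513 0.153 0.3'
python3 - <<'E'
from h import *
toolshift(*place(.035,-.13));o=manip.get_obs();print(o["position"],o["joint_pos"],o["ft_force"])
im=manip.camera("side");k=proj("side",place(.15,-.13)[0])[0];print(k);x,y=np.clip(k.astype(int),[80,60],[560,420]);cv2.imwrite("pics/s4.png",cv2.resize(im[y-60:y+60,x-80:x+80],None,fx=5,fy=5,interpolation=cv2.INTER_CUBIC))
E
```

```text
clock: 14.05
position: [0.5081, 0.2056, 0.1327]
ee_rot: [-0.004, 0.998, 0.001, 0.066]
ft_force: [-0.0, 0.6, -3.1]
grip_width: 0.683
grasp_force: 109.2
rv [ 0.0007  0.0014 -0.0025] d [0.0178 0.0019 0.1161]
[0.5081 0.2056 0.1327] [-0.9954  0.1622  0.5353  1.9213 -0.0303  0.9624  1.1237] [-0.009   0.5947 -3.0979]
[256.8429 159.8412]
```

View pics/s4.png

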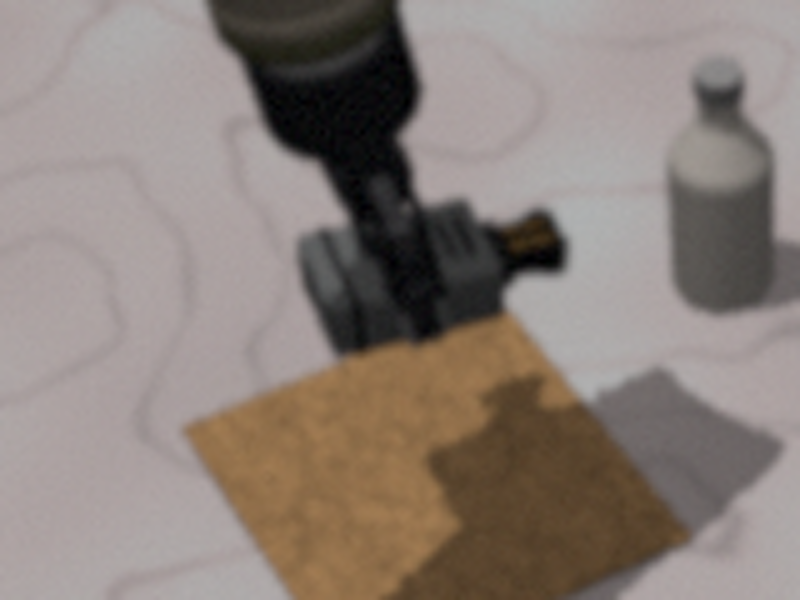

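```bash
python3 - <<'E'
from h import *
o=manip.get_obs();R0=R.from_quat(o["ee_rot"]);C=o["position"]+R0.apply(REL);print(C)
x,y=256,159
for pt in(-.1,0,.045,.1):
    B=R.from_euler("z",yaw)*R.from_euler("y",pt)
    P=C+B.apply([[-.045,-.03,-.017],[.045,-.03,-.017],[-.045,-.03,.017],[.045,-.03,.017],[-.045,.03,.017],[.045,.03,.017]])
    print(pt,((proj("side",P)-[x-80,y-60])*5).round(0).tolist())
T=o["position"]+R0.apply([[0,-.03,-.006],[.011,-.03,-.006],[-.011,-.03,-.006]]);print(((proj("side",T)-[x-80,y-60])*5).round(0))
E
```

```text
[0.507  0.2061 0.1524]
-0.1 [[344.0, 367.0], [513.0, 303.0], [327.0, 318.0], [501.0, 252.0], [291.0, 241.0], [460.0, 179.0]]
0 [[339.0, 362.0], [511.0, 310.0], [329.0, 310.0], [506.0, 258.0], [292.0, 234.0], [465.0, 185.0]]
0.045 [[337.0, 359.0], [510.0, 314.0], [330.0, 306.0], [508.0, 261.0], [293.0, 230.0], [466.0, 188.0]]
0.1 [[335.0, 356.0], [509.0, 318.0], [332.0, 302.0], [509.0, 265.0], [295.0, 226.0], [468.0, 191.0]]
[[426. 331.]
 [405. 339.]
 [446. 323.]]
```

Pack is held about level (bottom edge (340,352)–(505,312) matches a pitch near 0.08, tongue end down). I'll take 0.03 of that off and lower gently.

```bash
python3 -m jog '0 -0.03 0 0.0068 0.0019 0.05 0.3;0 -0.03 0 0.013 0.0019 0.09 0.3;0 -0.03 0 0.0178 0.0019 0.116 0.3;0 -0.03 0 0.0182 0.0019 0.12 0.3;0 -0.03 0 0.0184 0.0019 0.122 0.3;0 -0.03 0 0.0184 0.0019 0.122 0.3'
```

```text
clock: 14.85
position: [0.5056, 0.2091, 0.0096]
ee_rot: [-0.005, 0.997, 0.001, 0.081]
ft_force: [-1.0, 0.1, -2.0]
grip_width: 0.687
grasp_force: 109.4
```

```bash
python3 -m jog '0 0 0 0.0002 0 0.001 0.3;0 0 0 0.0003 0 0.002 0.3;0 0 0 0.0004 0 0.003 0.3;0 0 0 0.0004 0 0.003 0.3'
```

```text
clock: 15.35
position: [0.5047, 0.2087, 0.0052]
ee_rot: [-0.005, 0.997, 0.0, 0.08]
ft_force: [0.9, 0.2, -3.2]
grip_width: 0.689
grasp_force: 109.4
```

```bash
python3 -m jog '0 0 0 0.0002 0 0.001 0.3;0 0 0 0.0002 0 0.001 0.3;0 0 0 0.0002 0 0.001 0.3'; python3 -m jog '0 0 0 0.0002 0 0.001 0.3;0 0 0 0.0002 0 0.001 0.3;0 0 0 0.0002 0 0.001 0.3'
```

```text
clock: 15.72
position: [0.5047, 0.2087, 0.0045]
ee_rot: [-0.005, 0.997, 0.001, 0.08]
ft_force: [-4.4, -1.7, 5.2]
grip_width: 0.689
grasp_force: 110.9
clock: 16.1
position: [0.5048, 0.2088, 0.0043]
ee_rot: [-0.005, 0.997, 0.001, 0.08]
ft_force: [-12.3, -4.0, 20.6]
grip_width: 0.685
grasp_force: 113.0
```

```bash
python3 -m jog '0 0 0 0 0 0 0.3;0 0 0 -0.0001 0 -0.0008 0.3'; python3 - <<'E'
from h import *
o=manip.get_obs();print(o["ft_force"],o["torque"],o["position"])
im=manip.camera("side");x,y=257,195;cv2.imwrite("pics/s5.png",cv2.resize(im[y-60:y+60,x-80:x+80],None,fx=5,fy=5,interpolation=cv2.INTER_CUBIC))
E
```

```text
clock: 16.35
position: [0.5049, 0.2088, 0.0046]
ee_rot: [-0.005, 0.997, 0.001, 0.08]
ft_force: [-1.4, -0.9, 0.7]
grip_width: 0.688
grasp_force: 110.1
[-1.4179 -0.9061  0.7063] [-0.2669  0.3467 -0.1294] [0.5049 0.2088 0.0046]
```

View pics/s5.png

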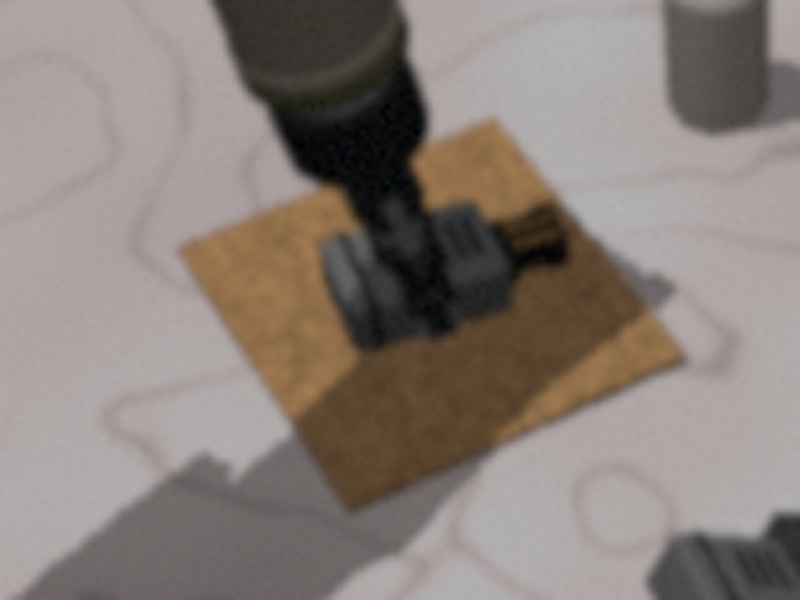

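The pack sits on the middle of the mat, but from here I can't tell the fingertips' touch from the pack's. I'll tip the tongue end down a little with the tips raised, to make sure the pack itself bears on the mat.

```bash
python3 -m jog '0 0 0 -0.0002 0 -0.0015 0.3;0 0.03 0 -0.0002 0 -0.0015 0.3;0 0.06 0 -0.0002 0 -0.0015 0.3;0 0.06 0 -0.0002 0 -0.0015 0.3'
python3 - <<'E'
from h import *
o=manip.get_obs();print(o["ft_force"],o["torque"],o["position"])
E
```

```text
clock: 16.9
position: [0.5052, 0.209, 0.0066]
ee_rot: [-0.005, 0.999, 0.001, 0.05]
ft_force: [-10.4, -1.7, 18.7]
grip_width: 0.688
grasp_force: 111.8
[-10.4462  -1.7221  18.6665] [-0.8446  0.9247 -0.1919] [0.5052 0.209  0.0066]
```

```bash
python3 -m jog '0 -0.04 0 0 0 0 0.3;0 -0.09 0 0 0 0.0005 0.3;0 -0.09 0 0.0001 0 0.001 0.3;0 -0.09 0 0.0001 0 0.001 0.3'
```

```text
clock: 17.4
position: [0.5045, 0.2087, 0.0045]
ee_rot: [-0.005, 0.996, 0.0, 0.094]
ft_force: [-2.4, -1.2, 2.7]
grip_width: 0.688
grasp_force: 110.1
```

Light contact, about level: release and retreat.

```bash
python3 -m jog '0 0 0 0 0 0 0.75;0 0 0 0 0 0 0.85;0 0 0 0 0 0 1;0 0 0 0 0 0 1;0 0 0 0 0 0 1;0 0 0 0 0 -0.02 1;0 0 0 0 0 -0.06 1;0 0 0 0 0 -0.12 1;0 0 0 0 0 -0.18 1;0 0 0 0 0 -0.2 1;0 0 0 0 0 -0.2 1;0 0 0 0 0 -0.2 1' 20
python3 - <<'E'
from h import *
P=lambda z:MAT
im=manip.camera("wrist");im2=manip.camera("side");x,y=260,190
cv2.imwrite("pics/f.png",np.vstack([cv2.resize(im,(400,300)),cv2.resize(im2[80:400,130:450],(400,300))]))
print(manip.get_obs()["ft_force"])
d=manip.outline_of("side","large_pack")
for q in d[:4]:print(q["confidence"],q["bbox"])
C=np.array([*MAT,.023]);print(proj("side",C+R.from_euler("z",yaw).apply([[-.045,-.03,-.017],[.045,-.03,-.017],[-.045,-.03,.017],[.045,.03,.017],[-.045,.03,.017]])))
E
```

```text
clock: 18.9
position: [0.4664, 0.2079, 0.1997]
ee_rot: [-0.005, 0.996, 0.0, 0.094]
ft_force: [0.1, -0.5, -0.6]
grip_width: 1.0
grasp_force: 0.0
[ 0.2616 -0.5001 -0.3496]
0.98 [242.6, 172.3, 288.7, 207.8]
0.98 [213.8, 362.8, 278.9, 405.4]
0.72 [274.6, 237.5, 404.0, 382.3]
0.7 [407.3, 362.0, 473.7, 411.6]
[[249.3723 206.6417]
 [281.1716 196.5973]
 [247.7101 197.8536]
 [272.5188 173.2012]
 [240.7653 182.8096]]
```

View pics/f.png

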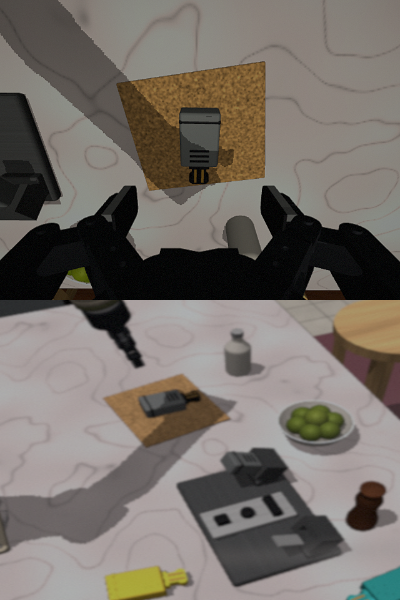

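The final picture shows the pack lying flat at mid-mat (upper view (200,135), lower (165,402)). Its outline is within about 2 px of the one predicted for a flat pack at the mat's centre. The right socket is empty, the small pack is still in, all keys are up and the bystanders are untouched. Handing in.

```bash
python3 -c "
from workcell import manip
print(manip.hand_in())"
```

```text
the job is handed in; nothing more can be done
None
```

The job is handed in with no verdict shown: round key pressed and let up, bar key held in for over a second, and the large pack pulled out and lying flat mid-mat in the last pictures, small pack still plugged in and the bystanders unmoved.

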